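Lift a freshly glued dongle with spring tongs

TASK

The long flat dongle in the tray has just been glued and must not be touched by the robot itself. Take the spring tongs out of their stand, close their jaws on the dongle where it lies, lift it to about 15 cm above the bench, and finish while still holding it up steadily in the squeezed tongs. Leave the square plug beside it in the tray where it is.

Things in the scene. Friction and masses are not known exactly. Their poses are not given: they have to be found in the camera images.
- tongs: Steel spring tongs, 100 mm tall, 70 g, standing upright in the stand, jaws down. Origin: midway between the open jaws, level with their lower ends (these sink up to 3 mm lower as they close). z points up to the round bow; arms at +y and -y; the jaws close along y. Open, the jaws are 48 mm apart inside, 56 mm outside, 16 mm wide.
- tongs_grip (a point): Point midway between the black ribbed thumb pads on the outsides of the arms, 62 mm above the tongs' origin: squeeze the pads here along y to close the jaws. Pads 22 mm wide (x), 24 mm high, 45 mm over both when open, 36 mm with the jaws 19 mm apart. The bow's top is 38 mm above.
- tongs_tip (a point): Point midway between the jaws, 6 mm above their lower ends. Bring it to the middle of the thing to be picked.
- tongs_left (a joint): Closing angle of each tongs arm (both move alike), rad: 0 open, about 0.155 with the jaws parallel, 19 mm apart; 0.25 stop. A spring keeps them open: about 4 N on each pad starts the closing, 7 N brings the jaws to 19 mm, so squeezing the pads by 1 to 3 mm holds the tongs firmly, jaws still open.
- stand: Aluminium stand for the tongs, fixed to the bench: an open pocket 26 mm (x) by 72 mm (y) inside, walls 30 mm high and 4 mm thick, on a foot 60 by 100 mm; the pocket floor is 4 mm above the bench. Origin: centre of the underside. The tongs stand in it with their y along the stand's y.
- tray: Shallow grey tray, fixed to the bench, 150 mm (x) by 100 mm (y), 18 mm high, walls and floor 3 mm. Origin: centre of the underside.
- dongle: The dongle to pick up: the longer of the two small black things in the tray, a rounded bar 19 mm (x) by 42 mm (y) by 12 mm high, 20 g, lying flat on the tray floor. Its long side lies within 0.6 rad of the world's x axis. Origin: centre of the underside. Seize it across its 19 mm (its x axis).
- dongle_center (a point): Middle of the dongle, 6 mm above its underside.
- plug: Square black plug, 22 by 22 mm and 16 mm high, lying in the tray about 66 mm from the dongle (in either place). Leave it there. Origin: centre of the underside.
There are look-alikes about, which are no part of the job. What is shaped like the tongs but orange is not meant. Several things have the shape of the plug; the one meant has the colours described above.

How it is judged:
On the way, in this order (a step that is already met when the one before it is completed fails the run):
1. the tongs are lifted clear of their stand in the gripper, the dongle still lying in the tray (height (world z) of tongs above 0.032 m and contact force between the fingers and tongs above 1 N and height (world z) of dongle below 0.012 m), for 0.1 s.
2. the tongs are closed on the dongle where it lies in the tray (contact force between tongs and dongle above 0.5 N and value of joint tongs_left above 0.1 rad and distance between tongs_tip and dongle_center below 0.025 m and height (world z) of dongle below 0.03 m), for 0.1 s.
At the end, for the whole second after the job is handed in: The program has finished while the gripper squeezes the tongs and only the tongs hold the dongle: its middle within 30 mm of the point between the jaw tips, over 10 cm above the bench, slower than 30 mm/s; the square plug lies in the tray within 20 mm of where it was (height (world z) of dongle_center above 0.1 m and contact force between tongs and dongle above 0.5 N and distance between tongs_tip and dongle_center below 0.03 m and value of joint tongs_left above 0.1 rad and contact force between the fingers and tongs above 1 N and contact force between each of the arm, the fingers and dongle below 0.1 N and linear speed of dongle below 0.03 m/s and height (world z) of plug below 0.012 m and distance of plug from where it was at the start of the episode below 0.02 m); the arm keeps its last pose, push and grip.
It fails at once if the robot itself touches the glued dongle (contact force between any of the fingers, the arm and dongle above 0.3 N).
It fails at once if the square plug is pushed away or lifted (distance of plug from where it was at the start of the episode above 0.03 m).
It also fails if it takes over 51 s, if anything falls off the work surface, if the arm or the gripper's body presses on something with over 40 N, if the wrist force passes 120 N, or if a joint passes its speed limit or range.

ROBOT

A 6-joint arm with a two-finger parallel gripper is mounted at the origin on a cart in front of the work surface, level with it; the furniture and walls round the work are solid. World frame = base frame: x ahead of the robot, y to its left, z up, the work surface at z = 0. Lengths are in m, angles in rad, forces in N, time in s.
With the tool pointing down it reaches from about 0.25 to 0.725 m from the base axis. Payload 4 kg.
Tool frame: the origin (TCP) lies on the centre line of the jaws, within the pads' length; the fingertips stand 22 mm ahead of it and the grasp point (between the pads) lies 3 mm ahead of it; z points along the fingers, y is the line along which they close (so a half turn about z gives the same grasp; the last joint's range is limited). The gripper opens to 85 mm and grips with 20 to 120 N. Pads are 22 mm wide; open, the fingers measure 114 mm over their backs; the gripper's body (76 mm by 85 mm) begins 54 mm behind the grasp point. The pads swing forward as they close: fully open they stand 13 mm farther back than shut.
Start: joints at [-1.154, 0.241, 0.005, 1.335, 0, 1.571], TCP at [0.202, -0.457, 0.253] pointing down, gripper open.
Joint ranges: [-2.72, 2.72], [-1.05, 1.87], [-1.09, 1.28], [-1.99, 2.15], [-1.42, 1.44], [-3.14, 3.14]. Speed limits (rad/s): [2.79, 2.79, 3.14, 3.14, 3.14, 3.14].

INTERFACE

Orientations are given as a unit quaternion [x, y, z, w].
In Python, from workcell import bot gives the robot as it stands.
- The arm moves only by the shell command python3 -m inch 'ROWS'. ROWS is JSON, one flat list of numbers, 7 for each row, row after row: the shift along the world's x, y, z in mm, then the turn, a rotation vector about the world's x, y, z in rad, then the opening in per cent of the stroke, from 0 (shut) to 100 (fully open). A call has 1 to 8 rows; each row is the pose to reach, as a shift and turn from the pose commanded when the call began; what a row does not reach only later rows make up. A row lasts 1/12 s, in which the tool goes at most 41.7 mm and 7.16 degrees, less where a joint would pass 70% of its speed; a pose out of reach is approached as far as the arm can. A call with a gripper value outside its range is refused whole. The fingers move at their own pace and stop on an object; the grip force is fixed at half the most. Time passes only in rows, so rows that repeat a pose let the fingers close. It gives the time, the measured TCP pose, the force, the opening and the grip force at its end, in the units of the state.
- bot.get_obs(): the state, without advancing time (a new reading comes with each control period).
- bot.camera(name): name is "scene" or "side" or "wrist"; returns the picture (384x512x3 uint8, blue, green, red); there is no depth.
- bot.camera_info(name): a dict with "intrinsics" (3x3 intrinsics, pixels), "distortion" ([k1, k2, p1, p2, k3] as OpenCV has them; the pictures are not rectified), "camera_from_world" (4x4, takes a point from world to camera coordinates); the wrist camera has in their place "hand_eye" (4x4, takes a point from camera to tool coordinates, whose origin is the TCP and whose axes are the flange's). Camera axes: x right, y down, z forward; pixel columns grow to the right and rows downward; lengths in m; the calibration is good to about 2 mm. A picture is of the moment at which its call begins: read the wrist's pose just before it. camera_info takes no time and is no camera call.
- bot.job_done(): hands the job in; it is judged then, once.
Trained networks look in the newest picture that a camera, given by its name, has taken for a name from the list of things; names that differ only in an ending like _2 or _b are one class to them, and where a whole thing is asked for, a point or a joint stands for the part that bears it (a point fixed in the world has none). Each returns a list of dicts, best first, with "confidence" (0 to 1); they miss things now and then, are a little off and sometimes report something else, mostly with a low value. They report only what shows in the picture. A call takes as long as a camera call. They do not tell look-alikes from the thing itself.
- bot.silhouettes(camera, target): "mask" (384x512 bool, what is visible of it) and "uv" ([column, row] in pixels, amid what is visible of it).
- bot.spot_point(camera, target): "uv" ([column, row] in pixels: a listed point, or the origin of a listed thing).
The state is a dict: "clock": time; "joint_pos": joint angles; "joint_vel": joint speeds; "tau": joint torques, N m; "eef_pos": TCP position; "tool_rot": TCP orientation; "ft_force": force on the tool from outside, world axes, zero at the start; "ft_torque": the same for the moment, N m; "grip_width": finger opening in m; "grasp_force": force on a finger pad.
Only numpy, scipy, OpenCV 4.12 (cv2) and the standard library are available. Lean on these libraries where they do the work, as an engineer would, in place of code of your own. Each camera call takes 0.05 s, during which the arm holds its last target. There are 200 camera calls.

## Working session

There is one attempt and no reset: what is moved stays moved. The work goes in short steps, Python scripts to look and compute and a shell command to move; the robot and the scene stay as the last step left them, time stands still between calls to the robot, and variables do not carry over. Pictures are saved under pics/ and viewed, at most 13 in all, crops included, and the job is handed in when it is done.

```bash
mkdir -p pics; ls
cat > h.py <<'E'
import numpy as np, cv2
from scipy.spatial.transform import Rotation as R
from workcell import bot
def cam(name):
    o=bot.get_obs(); im=bot.camera(name); i=bot.camera_info(name)
    K=np.array(i['intrinsics']);D=np.array(i['distortion'])
    if name=='wrist':
        T=np.eye(4);T[:3,:3]=R.from_quat(o['tool_rot']).as_matrix();T[:3,3]=o['eef_pos']
        W=T@np.array(i['hand_eye'])
    else: W=np.linalg.inv(np.array(i['camera_from_world']))
    return im,(K,D,W)
def ray(c,uv):
    K,D,W=c; p=cv2.undistortPoints(np.array([[uv]],float),K,D)[0,0]
    return W[:3,3],W[:3,:3]@np.array([p[0],p[1],1])
def atz(c,uv,z):
    o,d=ray(c,uv); return o+d*(z-o[2])/d[2]
def tri(cs,uvs):
    A=np.zeros((3,3));b=np.zeros(3);L=[]
    for c,uv in zip(cs,uvs):
        o,d=ray(c,uv);d=d/np.linalg.norm(d);P=np.eye(3)-np.outer(d,d);A+=P;b+=P@o;L.append((o,P))
    x=np.linalg.solve(A,b);return x,[np.linalg.norm(P@(x-o)) for o,P in L]
def proj(c,X):
    K,D,W=c;V=np.linalg.inv(W);return cv2.projectPoints(np.array(X,float).reshape(-1,1,3),cv2.Rodrigues(V[:3,:3])[0],V[:3,3],K,D)[0][:,0]
E
cat > a.py <<'E'
from h import *
np.set_printoptions(precision=3,suppress=True)
ims=[];cs={}
for n in ['scene','side']:
    im,c=cam(n);cs[n]=c;ims.append(im);print(n,c[2][:3,3])
    for t in ['tongs_grip','tongs','stand','tray','dongle','plug']:
        for s in bot.spot_point(n,t)[:4]: print(n,t,np.round(s['uv'],1),round(s['confidence'],2),atz(c,s['uv'],.066 if t=='tongs_grip' else 0.004))
cv2.imwrite('pics/1.png',cv2.resize(ims[0],(800,600)));cv2.imwrite('pics/2.png',cv2.resize(ims[1],(800,600)))
E
python3 a.py
```

```text
pics
scene [-0.107  1.002  0.586]
scene tongs_grip [290.3 178.1] 0.67 [ 0.444 -0.191  0.066]
scene tongs_grip [259.3 173.2] 0.59 [ 0.548 -0.179  0.066]
scene tongs [259.1 192.5] 0.62 [ 0.542 -0.168  0.004]
scene tongs [289.5 197.9] 0.58 [ 0.438 -0.179  0.004]
scene stand [260.7 193.3] 0.59 [ 0.534 -0.165  0.004]
scene tray [172.9 264.1] 0.96 [0.51  0.307 0.004]
scene dongle [158.7 256.6] 0.65 [0.562 0.298 0.004]
scene dongle [259.9 192.2] 0.37 [ 0.541 -0.171  0.004]
scene plug [214.3 287.1] 0.69 [0.373 0.334 0.004]
scene plug [180.3 267.5] 0.4 [0.486 0.31  0.004]
side [0.107 0.847 0.484]
side tongs_grip [277.5 171.7] 0.58 [ 0.533 -0.16   0.066]
side tongs_grip [313.7 176.9] 0.57 [ 0.428 -0.161  0.066]
side tongs [275.9 184.4] 0.68 [ 0.559 -0.21   0.004]
side tongs [312.8 195. ] 0.57 [ 0.434 -0.179  0.004]
side stand [274.8 190.7] 0.85 [ 0.544 -0.166  0.004]
side tray [185.2 283.7] 0.87 [0.525 0.31  0.004]
side dongle [172.8 276.7] 0.7 [0.561 0.301 0.004]
side plug [204.5 285.9] 0.73 [0.488 0.301 0.004]
side plug [250.1 310.8] 0.65 [0.377 0.33  0.004]
```

View pics/1.png

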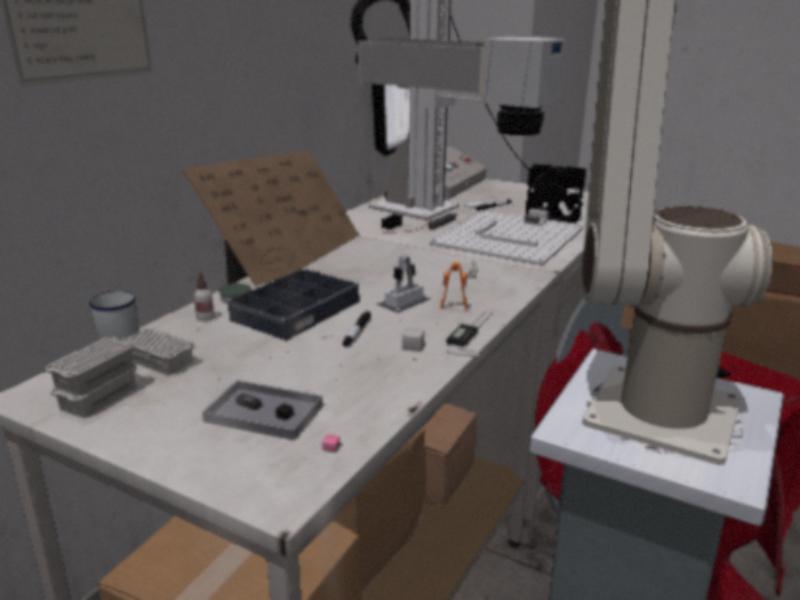

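View pics/2.png

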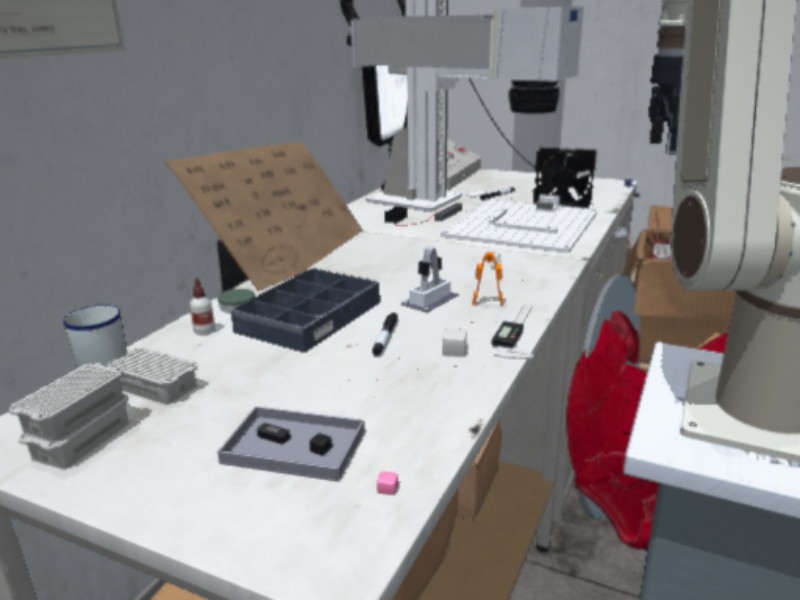

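Candidates (512-px scene pictures):
- **Tongs:** (259,192) is steel with black pads and stands in the stand. (290,198) is orange and free-standing, so it is the look-alike.
- **Plug:** (180,267) is black and in the tray. The pink one at (214,287) and the grey one at about (264,217) are look-alikes.
- **Dongle:** (159,257), the long black bar in the tray.

I'll confirm with one enlarged crop and triangulate.

```bash
cat > b.py <<'E'
from h import *
np.set_printoptions(precision=3,suppress=True)
a,ca=cam('scene');b,cb=cam('side')
print('grip',tri([ca,cb],[(259.3,173.2),(277.5,171.7)]))
print('dongle',tri([ca,cb],[(158.7,256.6),(172.8,276.7)]));print('plug',tri([ca,cb],[(180.3,267.5),(204.5,285.9)]))
s=.64
print('head',tri([ca,cb],[(520*s,130*s),(535*s,108*s)]),'foot',atz(ca,(415*s,210*s),0))
print('headbox left end',tri([ca,cb],[(485*s,95*s),(492*s,70*s)]))
i=bot.camera_info('wrist');print(np.array(i['hand_eye']),np.array(i['intrinsics']));o=bot.get_obs();print(o['clock'],R.from_quat(o['tool_rot']).as_matrix())
t=b[150:205,240:350];d=b[255:310,135:245]
cv2.imwrite('pics/3.png',cv2.resize(np.vstack([t,d]),None,fx=5,fy=5,interpolation=cv2.INTER_CUBIC))
E
python3 b.py
```

```text
grip (array([ 0.519, -0.125,  0.085]), [np.float64(0.0044050579255029846), np.float64(0.004405057925503)])
dongle (array([0.561, 0.3  , 0.004]), [np.float64(0.0009193140221715057), np.float64(0.0009193140221715562)])
plug (array([0.484, 0.31 , 0.008]), [np.float64(0.0029423398744585724), np.float64(0.002942339874458601)])
head (array([ 0.495, -0.646,  0.283]), [np.float64(0.0012457321327005396), np.float64(0.0012457321327005622)]) foot [ 0.851 -0.78   0.   ]
headbox left end (array([ 0.612, -0.693,  0.354]), [np.float64(0.0018862105258352355), np.float64(0.0018862105258354133)])
[[ 0.001 -0.944 -0.329  0.084]
 [ 1.     0.001 -0.001  0.   ]
 [ 0.001 -0.329  0.944 -0.12 ]
 [ 0.     0.     0.     1.   ]] [[341.38    0.    254.44 ]
 [  0.    341.38  189.508]
 [  0.      0.      1.   ]]
0.8 [[ 0.914  0.405  0.   ]
 [ 0.405 -0.914 -0.   ]
 [-0.     0.    -1.   ]]
```

View pics/3.png

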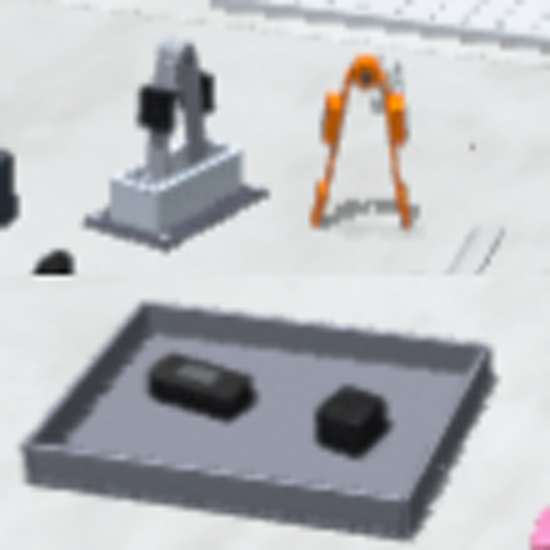

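The crop shows the steel tongs with black pads in the aluminium stand (upper left), the orange look-alike beside it, and the long dongle and the black square plug in the tray. I'm moving the wrist camera over the tongs.

```bash
python3 -m inch '[250,235,10,0,0,0,100,250,235,10,0,0,0,100,250,235,10,0,0,0,100,250,235,10,0,0,0,100,250,235,10,0,0,0,100,250,235,10,0,0,0,100,250,235,10,0,0,0,100,250,235,10,0,0,0,100]'
cat > w.py <<'E'
from h import *
import sys,pickle
np.set_printoptions(precision=4,suppress=True)
n=sys.argv[1]
im,c=cam('wrist');r={'c':c}
print(c[2][:3,3],bot.get_obs()['clock'],bot.get_obs()['eef_pos'])
for t in sys.argv[3:]:
    S=bot.spot_point('wrist',t)[:3];M=bot.silhouettes('wrist',t)[:3];r[t]=(S,M)
    for s in S: print(t,np.round(s['uv'],1),round(s['confidence'],2),atz(c,s['uv'],{'tongs_grip':.066,'dongle_center':.009}.get(t,.004)))
    for m in M: print(' mask',t,m['mask'].sum(),np.round(m['uv'],1),round(m['confidence'],2))
cv2.imwrite(f'pics/{n}.png',im) 
pickle.dump((im,r),open(f'{n}.pkl','wb'))
E
python3 w.py w1 x tongs_grip tongs stand
```

```text
clock: 1.47
eef_pos: [0.4464, -0.2273, 0.2634]
tool_rot: [0.978, 0.207, 0.0, 0.0]
ft_force: [1.3, -1.1, 0.0]
grip_width: 0.0853
grasp_force: 0.0
[ 0.5233 -0.1937  0.3833] 1.5167 [ 0.4518 -0.2223  0.2633]
tongs_grip [215.5 156. ] 0.82 [ 0.4382 -0.1907  0.066 ]
tongs_grip [236.7  41.1] 0.63 [ 0.5408 -0.169   0.066 ]
 mask tongs_grip 1389 [235.7  40. ] 0.94
 mask tongs_grip 1251 [213.1 153.1] 0.69
tongs [236.   40.7] 0.9 [ 0.5443 -0.1633  0.004 ]
tongs [223.1 144.4] 0.81 [ 0.4375 -0.193   0.004 ]
 mask tongs 1301 [236.   39.2] 0.81
 mask tongs 1222 [215.7 150.9] 0.61
stand [238.3  43.5] 0.72 [ 0.5427 -0.1666  0.004 ]
 mask stand 4337 [237.9  49.9] 0.68
 mask stand 1448 [235.8  36.9] 0.47
```

```bash
python3 -m inch '[40,25,5,0,0,0,100,75,50,10,0,0,0,100,75,50,10,0,0,0,100,75,50,10,0,0,0,100]'
python3 w.py w2 x tongs_grip tongs stand
```

```text
clock: 2.15
eef_pos: [0.5213, -0.1791, 0.2729]
tool_rot: [0.978, 0.207, 0.0, 0.0]
ft_force: [-0.2, -0.4, -0.6]
grip_width: 0.0855
grasp_force: 0.0
[ 0.5981 -0.1454  0.3929] 2.2 [ 0.5199 -0.1797  0.2727]
tongs_grip [231.6 232.4] 0.86 [ 0.4402 -0.1889  0.066 ]
tongs_grip [253.2 138. ] 0.77 [ 0.5418 -0.1689  0.066 ]
 mask tongs_grip 1105 [235.  224.8] 0.9
tongs [252.  124.8] 0.73 [ 0.5444 -0.166   0.004 ]
tongs [237.6 212.2] 0.6 [ 0.4389 -0.1932  0.004 ]
 mask tongs 1076 [236.2 223.1] 0.95
 mask tongs 1146 [248.4 138.8] 0.81
stand [254.8 129.2] 0.79 [ 0.5411 -0.171   0.004 ]
 mask stand 3280 [252.2 120.5] 0.64
```

View pics/w2.png

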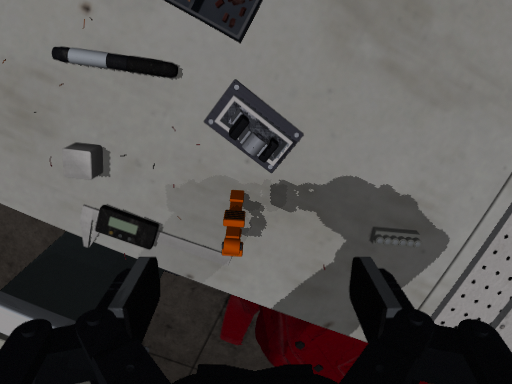

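The wrist view shows the steel tongs in the stand at (253,138), turned about 38° in the picture. The orange look-alike is at (234,224) and well clear. Next I'll fix the yaw and the grip point.

```bash
cat > c.py <<'E'
from h import *
import pickle
np.set_printoptions(precision=4,suppress=True)
i1,a=pickle.load(open('w1.pkl','rb'));i2,b=pickle.load(open('w2.pkl','rb'))
print('grip',tri([a['c'],b['c']],[(236.7,41.1),(253.2,138.0)]))
print('tongs o',tri([a['c'],b['c']],[(236,40.7),(252,124.8)]),'stand',tri([a['c'],b['c']],[(238.3,43.5),(254.8,129.2)]))
m=b['stand'][1][0]['mask'].astype(np.uint8)
cn=max(cv2.findContours(m,0,1)[0],key=cv2.contourArea)[:,0]
P=np.array([atz(b['c'],p,.004)[:2]*1000 for p in cn],np.float32)
print('rect',cv2.minAreaRect(P))
F=[(236,80),(303,132),(272,171),(206,122)]
F=np.array([atz(b['c'],p,.003)[:2] for p in F]);print(F.mean(0),[ (np.linalg.norm(F[i]-F[i-1]),np.degrees(np.arctan2(*(F[i]-F[i-1])[::-1]))) for i in range(4)])
g=np.array([atz(b['c'],p,.078)[:2] for p in [(238,126),(270,149)]]);d=g[0]-g[1];print('pads',g.mean(0),np.linalg.norm(d),np.degrees(np.arctan2(d[1],d[0])))
o=bot.get_obs();print(o['eef_pos'],np.degrees(np.arctan2(*R.from_quat(o['tool_rot']).as_matrix()[1::-1,1])),o['joint_pos'])
crop=i2[70:180,190:320];cv2.imwrite('pics/4.png',cv2.resize(crop,None,fx=5,fy=5,interpolation=cv2.INTER_CUBIC))
E
python3 c.py
```

```text
grip (array([ 0.5411, -0.1689,  0.063 ]), [np.float64(0.0002597228691611939), np.float64(0.00025972286916124487)])
tongs o (array([ 0.5446, -0.1647,  0.0103]), [np.float64(0.0011407904446951618), np.float64(0.0011407904446952546)]) stand (array([ 0.5426, -0.1688,  0.0199]), [np.float64(0.001335813927612861), np.float64(0.0013358139276127485)])
rect ((542.9244384765625, -168.7620086669922), (99.62577819824219, 60.21855545043945), 75.85104370117188)
[ 0.5431 -0.1699] [(np.float64(0.057685863193055305), np.float64(-13.189881956903713)), (np.float64(0.0951831939323511), np.float64(-103.10569223775433)), (np.float64(0.05816799477170591), np.float64(167.1739216344225)), (np.float64(0.09555303929408042), np.float64(76.60558745894163))]
pads [ 0.5445 -0.1687] 0.036748809512144 78.0055869251073
[ 0.5192 -0.1799  0.2732] -66.23288826787972 [-0.3336  0.3332  0.1827  1.4204 -0.0002  2.3932]
```

View pics/4.png

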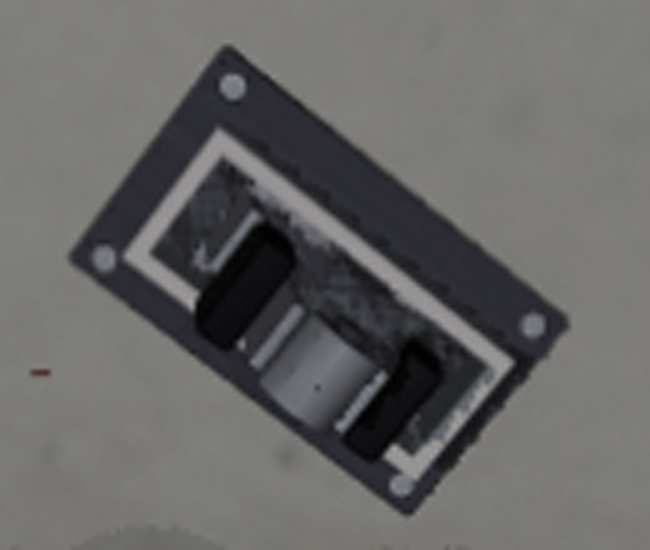

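Grip point is (0.5425, −0.169, ~0.064) and the stand's y axis is at 76.2°. I'll turn +142.4° so that joint 6 keeps range for the dongle later.

```bash
python3 -m inch '[8,4,0,0,0,0.12,100,16,8,0,0,0,0.24,100,23,11,0,0,0,0.36,100,23,11,0,0,0,0.48,100,23,11,0,0,0,0.6,100,23,11,0,0,0,0.72,100,23,11,0,0,0,0.84,100,23,11,0,0,0,0.96,100]' >/dev/null
python3 -m inch '[0,0,0,0,0,0.12,100,0,0,0,0,0,0.24,100,0,0,0,0,0,0.36,100,0,0,0,0,0,0.48,100,0,0,0,0,0,0.6,100,0,0,0,0,0,0.72,100,0,0,0,0,0,0.84,100,0,0,0,0,0,0.96,100]' >/dev/null
python3 -m inch '[0,0,-15,0,0,0.12,100,0,0,-30,0,0,0.24,100,0,0,-50,0,0,0.36,100,0,0,-70,0,0,0.48,100,0,0,-70,0,0,0.565,100,0,0,-70,0,0,0.565,100]'
python3 w.py w3 x tongs_grip stand; python3 -c "
from h import *
o=bot.get_obs();print(np.degrees(np.arctan2(*R.from_quat(o['tool_rot']).as_matrix()[1::-1,1])),o['joint_pos'])"
```

```text
clock: 4.33
eef_pos: [0.5416, -0.1682, 0.2015]
tool_rot: [0.119, 0.993, 0.0, -0.002]
ft_force: [-0.4, -0.8, -1.1]
grip_width: 0.085
grasp_force: 0.0
[ 0.4591 -0.149   0.3217] 4.3833 [ 0.5425 -0.1684  0.2027]
tongs_grip [190.2  59.4] 0.96 [ 0.4384 -0.1908  0.066 ]
tongs_grip [255.3 188.7] 0.63 [ 0.5437 -0.1687  0.066 ]
 mask tongs_grip 1912 [255.2 192.8] 0.95
 mask tongs_grip 2191 [186.7  62.3] 0.95
stand [251.9 164.4] 0.58 [ 0.5395 -0.1709  0.004 ]
 mask stand 5178 [254.4 159.1] 0.73
76.17027890920883 [-3.00295701e-01  3.99962956e-01  9.97159402e-02  1.26854474e+00
 -2.17010792e-05 -5.89216945e-02]
```

View pics/w3.png

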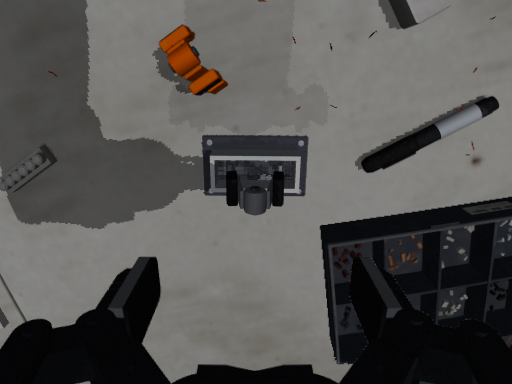

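Tongs centred at (255,190), aligned with the fingers. Descend to the pads.

```bash
python3 -m inch '[0,0,-35,0,0,0,100,0,0,-70,0,0,0,100,0,0,-95,0,0,0,100,0,0,-115,0,0,0,100,0,0,-127,0,0,0,100,0,0,-134,0,0,0,100,0,0,-134,0,0,0,100,0,0,-134,0,0,0,100]' | tee /dev/stderr >/dev/null
python3 -m inch '[0,0,0,0,0,0,75,0,0,0,0,0,0,60,0,0,0,0,0,0,55,0,0,0,0,0,0,51,0,0,0,0,0,0,51,0,0,0,0,0,0,51,0,0,0,0,0,0,51]'
```

```text
clock: 5.83
eef_pos: [0.5441, -0.1682, 0.0703]
tool_rot: [0.12, 0.993, -0.0, 0.001]
ft_force: [-0.3, 0.7, 5.1]
grip_width: 0.0438
grasp_force: 6.5clock: 5.25
eef_pos: [0.5437, -0.1682, 0.0697]
tool_rot: [0.12, 0.993, -0.0, 0.0]
ft_force: [0.5, -0.5, 1.4]
grip_width: 0.0849
grasp_force: 0.0
```

```bash
python3 -m inch '[0,0,10,0,0,0,50,0,0,30,0,0,0,50,0,0,55,0,0,0,50,0,0,85,0,0,0,50,0,0,115,0,0,0,50,0,0,140,0,0,0,50,0,0,140,0,0,0,50,0,0,140,0,0,0,50]'
python3 w.py w4 x tongs_grip tongs_tip
```

```text
clock: 6.5
eef_pos: [0.5441, -0.1683, 0.2111]
tool_rot: [0.12, 0.993, -0.0, 0.002]
ft_force: [0.1, 0.1, -1.4]
grip_width: 0.0431
grasp_force: 3.6
[ 0.4607 -0.1487  0.3307] 6.55 [ 0.543  -0.168   0.2092]
tongs_grip [192.9  53.5] 0.82 [ 0.4377 -0.1895  0.066 ]
 mask tongs_grip 7410 [254.4 299.5] 0.89
 mask tongs_grip 2018 [186.7  58.5] 0.78
 mask tongs_tip 7566 [251.5 298.7] 0.75
 mask tongs_tip 1990 [188.3  60.5] 0.72
```

View pics/w4.png

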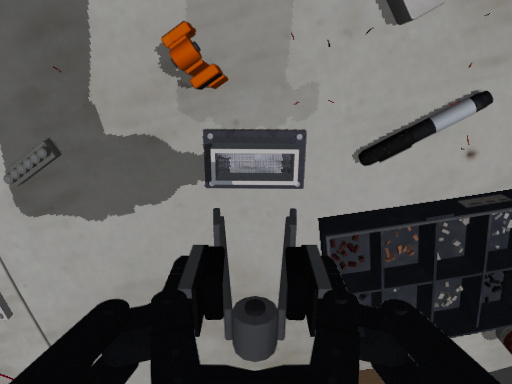

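Tongs out of the stand, hanging straight; jaws open at (219,212) and (292,212). To the tray.

```bash
python3 -m inch '[1,25,2,0,0,0,50,4,60,5,0,0,0,50,6,100,5,0,0,0,50,8,140,5,0,0,0,50,10,180,5,0,0,0,50,10,220,5,0,0,0,50,10,260,5,0,0,0,50,10,300,5,0,0,0,50]' >/dev/null
python3 -m inch '[0,40,0,0,0,0,50,0,75,0,0,0,0,50,0,105,0,0,0,0,50,0,130,0,0,0,0,50,0,142,0,0,0,0,50,0,142,0,0,0,0,50,0,142,0,0,0,0,50]'
python3 w.py w5 x dongle_center dongle plug tray
```

```text
clock: 8.0
eef_pos: [0.5527, 0.2737, 0.2129]
tool_rot: [0.119, 0.993, -0.001, -0.001]
ft_force: [-0.8, 0.1, -0.7]
grip_width: 0.0423
grasp_force: 3.6
[0.47   0.2932 0.3329] 8.05 [0.5529 0.2729 0.2132]
dongle_center [289.9 153.9] 0.93 [0.551  0.3084 0.009 ]
 mask dongle_center 867 [287.8 154.2] 0.89
dongle [284.5 151.8] 0.62 [0.5489 0.3039 0.004 ]
 mask dongle 859 [282.  153.2] 0.58
plug [266.5  87.3] 0.74 [0.4849 0.3005 0.004 ]
 mask plug 561 [270.4  89.2] 0.96
tray [280.1 117.7] 0.61 [0.5154 0.3068 0.004 ]
 mask tray 16055 [284.8 109.8] 0.81
```

View pics/w5.png

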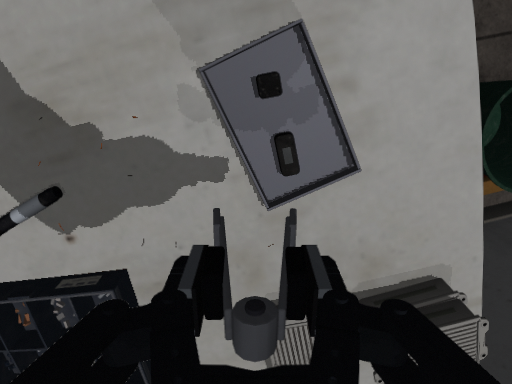

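Wrist view: dongle at (287,153), long axis nearly vertical in the picture, plug at (268,86); jaw ends at (219,212) and (292,212). I'll compute the yaw, centre and tip offset.

```bash
cat > d.py <<'E'
from h import *
import pickle,sys
np.set_printoptions(precision=4,suppress=True)
n=sys.argv[1]; im,a=pickle.load(open(n+'.pkl','rb'));c=a['c']
for k in ['dongle','dongle_center']:
    for mm in a[k][1][:1]:
        m=mm['mask'].astype(np.uint8)
        cn=max(cv2.findContours(m,0,1)[0],key=cv2.contourArea)[:,0]
        P=np.array([atz(c,p,.012)[:2]*1000 for p in cn],np.float32)
        print(k,cv2.minAreaRect(P))
ys,xs=np.nonzero(cv2.inRange(cv2.cvtColor(im,cv2.COLOR_BGR2GRAY)[125:180,265:310],0,45));Q=np.array([atz(c,(x+265,y+125),.012)[:2]*1000 for x,y in zip(xs,ys)],np.float32)
print('dark',len(Q),cv2.minAreaRect(Q) if len(Q)>5 else '')
o=bot.get_obs();T=np.eye(4);M=R.from_quat(o['tool_rot']).as_matrix()
L=c[2];
for z in (.060,.066):
  for uv in [(219,212),(292,212),(255.5,212)]:
    w=atz(c,uv,o['eef_pos'][2]-z);print(z,uv,M.T@(w-o['eef_pos']))
print(o['eef_pos'],np.degrees(np.arctan2(*M[1::-1,1])))
E
python3 d.py w5
```

```text
dongle ((549.3688354492188, 305.1512451171875), (19.75513458251953, 43.59590530395508), 87.46672821044922)
dongle_center ((549.3187866210938, 305.6483154296875), (19.875675201416016, 43.74238586425781), 88.50806427001953)
dark 734 ((549.1696166992188, 304.64532470703125), (19.73455047607422, 43.20201873779297), 88.47116088867188)
0.06 (219, 212) [ 0.0106 -0.0208  0.06  ]
0.06 (292, 212) [0.0108 0.0206 0.06  ]
0.06 (255.5, 212) [ 0.0107 -0.0001  0.06  ]
0.066 (219, 212) [ 0.0081 -0.0215  0.066 ]
0.066 (292, 212) [0.0082 0.0213 0.066 ]
0.066 (255.5, 212) [ 0.0082 -0.0001  0.066 ]
[0.5534 0.2733 0.2143] 76.19797776060423
```

Dongle at (0.549, 0.305), 20×43 mm, short axis at 88°. The jaw tips lie under the TCP and the origin is 66 mm ahead of it. I'm moving above, turning 12°, and taking a second look.

```bash
python3 -m inch '[0,10,-5,0,0,0.1,50,-2,22,-15,0,0,0.209,50,-4,32,-30,0,0,0.209,50,-4,32,-40,0,0,0.209,50,-4,32,-40,0,0,0.209,50,-4,32,-40,0,0,0.209,50]'
python3 w.py w6 x dongle_center dongle plug; sed -i 's/125:180,265:310/100:230,225:290/;s/x+265,y+125/x+225,y+100/' d.py; python3 d.py w6
```

```text
clock: 8.95
eef_pos: [0.5487, 0.3052, 0.1733]
tool_rot: [0.016, 1.0, -0.001, -0.001]
ft_force: [0.5, 1.1, -0.6]
grip_width: 0.0429
grasp_force: 3.6
[0.4637 0.3073 0.2933] 9.0 [0.5493 0.3054 0.1742]
dongle_center [257.  180.4] 0.7 [0.5532 0.3065 0.009 ]
 mask dongle_center 980 [257.2 178.2] 0.66
 mask dongle_center 20377 [262.9 131.1] 0.5
dongle [255.6 175. ] 0.58 [0.5497 0.3054 0.004 ]
 mask dongle 1011 [253.4 174. ] 0.97
plug [249.4  99. ] 0.81 [0.4841 0.3022 0.004 ]
 mask plug 719 [249.5  99.5] 0.8
dongle ((549.1539916992188, 305.7560729980469), (18.956928253173828, 42.39398956298828), 88.93551635742188)
dongle_center ((549.1710815429688, 305.3887023925781), (17.9753360748291, 42.374267578125), 88.87716674804688)
dark 1907 ((541.4830322265625, 306.9693298339844), (58.21703338623047, 114.13770294189453), 88.27275085449219)
0.06 (219, 212) [ 0.011  -0.0215  0.06  ]
0.06 (292, 212) [0.0111 0.0199 0.06  ]
0.06 (255.5, 212) [ 0.0111 -0.0008  0.06  ]
0.066 (219, 212) [ 0.0085 -0.0222  0.066 ]
0.066 (292, 212) [0.0086 0.0206 0.066 ]
0.066 (255.5, 212) [ 0.0086 -0.0008  0.066 ]
[0.5496 0.3059 0.1748] 88.2072018192724
```

View pics/w6.png

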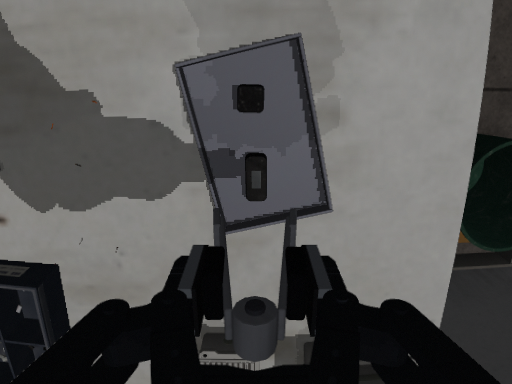

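Dongle centred between the jaws at (256,176), plug at (250,98) clear. Descend, watching the force.

```bash
python3 -m inch '[0,0,-25,0,0,0.01,50,0,0,-50,0,0,0.01,50,0,0,-70,0,0,0.01,50,0,0,-85,0,0,0.01,50,0,0,-94,0,0,0.01,50,0,0,-99,0,0,0.01,50,0,0,-99,0,0,0.01,50,0,0,-99,0,0,0.01,50]'
python3 - <<'E'
from h import *
im,c=cam('side');P=proj(c,(.549,.305,.05))[0].astype(int);a=im[P[1]-60:P[1]+50,P[0]-70:P[0]+70]
w,_=cam('wrist')
a=cv2.resize(a,(560,440),interpolation=cv2.INTER_CUBIC);w=cv2.resize(w[130:240,205:305][:, :60+0] if 0 else w[130:240,225-25:285+5+10],(240,264))
o=np.zeros((440,800,3),np.uint8);o[:,:560]=a;o[:264,560:]=w;cv2.imwrite('pics/7.png',o)
E
```

```text
clock: 9.97
eef_pos: [0.5497, 0.3063, 0.0758]
tool_rot: [0.01, 1.0, 0.0, 0.001]
ft_force: [0.4, 0.5, -0.3]
grip_width: 0.0425
grasp_force: 3.6
```

View pics/7.png

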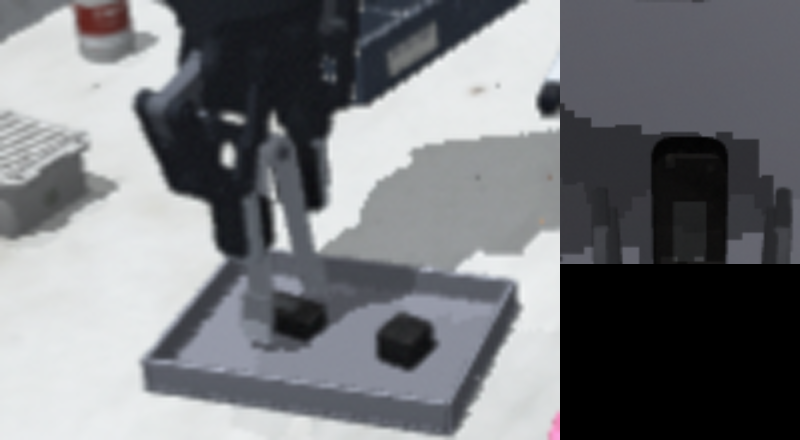

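Both jaws straddle the dongle, with the jaw ends just above the tray floor. Squeeze.

```bash
python3 -m inch '[0,0,0,0,0,0,48,0,0,0,0,0,0,46,0,0,0,0,0,0,44,0,0,0,0,0,0,42,0,0,0,0,0,0,40,0,0,0,0,0,0,39,0,0,0,0,0,0,39,0,0,0,0,0,0,39]'; python3 -m inch '[0,0,0,0,0,0,38,0,0,0,0,0,0,37,0,0,0,0,0,0,37,0,0,0,0,0,0,37]'
```

```text
clock: 10.73
eef_pos: [0.5495, 0.3062, 0.0756]
tool_rot: [0.01, 1.0, 0.0, 0.0]
ft_force: [-1.1, 0.3, 4.0]
grip_width: 0.0348
grasp_force: 59.5
clock: 11.07
eef_pos: [0.5495, 0.3061, 0.0756]
tool_rot: [0.01, 1.0, 0.0, 0.0]
ft_force: [-0.1, -0.0, 5.2]
grip_width: 0.0348
grasp_force: 59.6
```

Stopped on the dongle at 34.8 mm opening with 60 N. Lift gently about 145 mm.

```bash
python3 -m inch '[0,0,4,0,0,0,37,0,0,12,0,0,0,37,0,0,25,0,0,0,37,0,0,40,0,0,0,37,0,0,55,0,0,0,37,0,0,70,0,0,0,37,0,0,85,0,0,0,37,0,0,100,0,0,0,37]' >/dev/null; python3 -m inch '[0,0,14,0,0,0,37,0,0,26,0,0,0,37,0,0,36,0,0,0,37,0,0,42,0,0,0,37,0,0,45,0,0,0,37,0,0,45,0,0,0,37,0,0,45,0,0,0,37,0,0,45,0,0,0,37]'
python3 - <<'E'
from h import *
im,c=cam('side');P=proj(c,(.549,.305,.12))[0].astype(int);y=max(P[1]-70,0)
cv2.imwrite('pics/8.png',cv2.resize(im[y:y+170,max(P[0]-90,0):P[0]+110],None,fx=3.5,fy=3.5))
s=cam('scene')
for n in('side','scene'):
  cc=c if n=='side' else s[1]
  for t,z in(('dongle_center',.15),('plug',.003)): print(n,t,[(np.round(k['uv']),round(k['confidence'],2),np.round(atz(cc,k['uv'],z),3)) for k in bot.spot_point(n,t)[:2]])
E
```

```text
clock: 12.4
eef_pos: [0.5488, 0.3058, 0.219]
tool_rot: [0.01, 1.0, -0.0, -0.001]
ft_force: [0.1, 0.6, -0.4]
grip_width: 0.0347
grasp_force: 59.8
side dongle_center [(array([170., 209.]), 0.59, array([0.555, 0.294, 0.15 ]))]
side plug [(array([250., 312.]), 0.74, array([0.376, 0.333, 0.003])), (array([205., 286.]), 0.58, array([0.486, 0.301, 0.003]))]
scene dongle_center [(array([181., 268.]), 0.29, array([0.335, 0.484, 0.15 ]))]
scene plug [(array([214., 289.]), 0.54, array([0.371, 0.339, 0.003])), (array([182., 268.]), 0.5, array([0.483, 0.307, 0.003]))]
```

View pics/8.png

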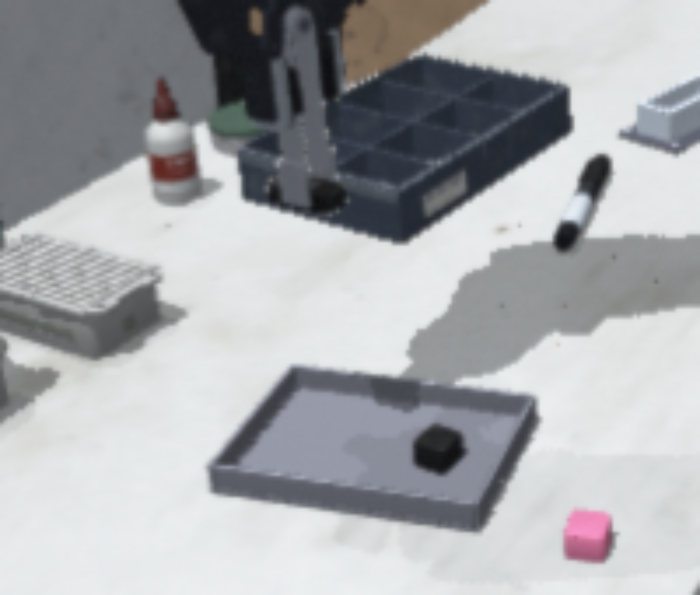

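The tongs hold the dongle at (310,195) in the crop, about 15 cm up, and the plug lies unmoved in the tray at (437,447). I'll let it settle and hand in.

```bash
python3 -m inch '[0,0,0,0,0,0,37,0,0,0,0,0,0,37,0,0,0,0,0,0,37,0,0,0,0,0,0,37]'; python3 -c "
from workcell import bot
print(bot.job_done())"
```

```text
clock: 13.03
eef_pos: [0.5492, 0.306, 0.2201]
tool_rot: [0.01, 1.0, 0.0, 0.0]
ft_force: [0.8, -0.3, -0.8]
grip_width: 0.0345
grasp_force: 59.8
the job is handed in; nothing more can be done
None
```

I handed the job in at 13 s with the dongle held about 15 cm above the bench in the squeezed tongs and the plug where it was in the tray; no verdict came back.

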